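Roof the three birdhouses

TASK

Pick out the three loose birdhouse roofs and set each one gently on the birdhouse body of its own size: small on small, medium on medium, large on large. Each roof must end centred and flat on the rim, with its ridge running front to back (from the entrance-hole wall to the back wall). Leave the birdhouse bodies where they stand, and do not disturb the clamp, the gauge, the tea light holder or the offcut.

Things in the scene. Friction and masses are not known exactly. Their poses are not given: they have to be found in the camera images.
- chimney_small (a point): Chimney centre of the small loose pine roof: gable roof, flat underside, 76 mm wide across the slopes, 86 mm long along the ridge, slopes falling 18 mm. A square chimney, 24 x 24 mm, stands 40 mm above mid-ridge; this point is on its axis, half-way up, 46 mm above the roof's underside. x along the ridge, y across, z up; half-turn symmetric. Starts flat on the table.
- chimney_medium (a point): Chimney centre of the medium loose pine roof: gable roof, flat underside, 98 mm wide across the slopes, 110 mm long along the ridge, slopes falling 23 mm. A square chimney, 24 x 24 mm, stands 40 mm above mid-ridge; this point is on its axis, half-way up, 51 mm above the roof's underside. x along the ridge, y across, z up; half-turn symmetric. Starts flat on the table.
- chimney_large (a point): Chimney centre of the large loose pine roof: gable roof, flat underside, 120 mm wide across the slopes, 134 mm long along the ridge, slopes falling 28 mm. A square chimney, 24 x 24 mm, stands 40 mm above mid-ridge; this point is on its axis, half-way up, 56 mm above the roof's underside. x along the ridge, y across, z up; half-turn symmetric. Starts flat on the table.
- house_small: The small loose pine birdhouse body, an open-topped box 66 mm deep (x), 56 mm wide (y), 65 mm high, walls 9 mm, no roof; dark round entrance hole and 18 mm perch peg on its front (+x). Origin: centre of its underside, z up. Its roof lies centred, flat on the rim, ridge along x, eaves projecting 10 mm all round.
- house_medium: The medium loose pine birdhouse body, an open-topped box 90 mm deep (x), 78 mm wide (y), 80 mm high, walls 9 mm, no roof; dark round entrance hole and 18 mm perch peg on its front (+x). Origin: centre of its underside, z up. Its roof lies centred, flat on the rim, ridge along x, eaves projecting 10 mm all round.
- house_large: The large loose pine birdhouse body, an open-topped box 114 mm deep (x), 100 mm wide (y), 95 mm high, walls 9 mm, no roof; dark round entrance hole and 18 mm perch peg on its front (+x). Origin: centre of its underside, z up. Its roof lies centred, flat on the rim, ridge along x, eaves projecting 10 mm all round.
- clamp: Orange plastic spring clamp lying on the table, about 125 x 75 x 24 mm; bystander. Origin: near its middle, on its underside.
- gauge: Flat stainless steel pinking gauge with one zigzag edge, 120 x 29 x 4 mm, lying on the table; bystander. Origin: centre of the underside of its plain strip.
- tealight: Round white ceramic tea light holder, 58 mm across, 32 mm high; bystander. Origin: centre of its underside.
- offcut: Small plain pine offcut block, 45 x 30 x 20 mm; bystander. Origin: centre of its underside.
Not all that is in view belongs to the job. Leave any green, grey or turquoise look-alike of the part that bears chimney_medium alone.

How it is judged:
At the end, for the whole second after the job is handed in: Each roof rests on the birdhouse of its own size: chimney axis within 12 mm of the house centre, height within 5 mm of seated, ridge within 0.2 rad of the house's front-to-back line (either way round), roof and house upright within 0.1 rad, all at rest (horizontal distance between chimney_small and house_small below 0.012 m and z of chimney_small in the frame of house_small between 0.106 and 0.116 m and angle between the x axis of chimney_small and the x axis of house_small, either way round below 0.2 rad and angle between each of chimney_small, house_small, chimney_medium, house_medium, chimney_large, house_large's own z axis and vertical below 0.1 rad and linear speed of each of roof_small, house_small, roof_medium, house_medium, roof_large, house_large below 0.02 m/s and horizontal distance between chimney_medium and house_medium below 0.012 m and z of chimney_medium in the frame of house_medium between 0.126 and 0.136 m and angle between the x axis of chimney_medium and the x axis of house_medium, either way round below 0.2 rad and horizontal distance between chimney_large and house_large below 0.012 m and z of chimney_large in the frame of house_large between 0.146 and 0.156 m and angle between the x axis of chimney_large and the x axis of house_large, either way round below 0.2 rad); the robot touches nothing.
It fails at once if a birdhouse body is shifted more than 30 mm (distance of any of house_small, house_medium, house_large from where it was at the start of the episode above 0.03 m).
It fails at once if a roof is dropped or slammed onto its birdhouse (faster than 0.6 m/s in the last 20 mm) ((horizontal distance between chimney_small and house_small below 0.04 m and z of chimney_small in the frame of house_small below 0.131 m and linear speed of roof_small above 0.6 m/s) or (horizontal distance between chimney_medium and house_medium below 0.04 m and z of chimney_medium in the frame of house_medium below 0.151 m and linear speed of roof_medium above 0.6 m/s) or (horizontal distance between chimney_large and house_large below 0.04 m and z of chimney_large in the frame of house_large below 0.171 m and linear speed of roof_large above 0.6 m/s)).
It fails at once if the clamp, gauge, tea light holder or offcut is moved more than 20 mm (distance of any of clamp, gauge, tealight, offcut from where it was at the start of the episode above 0.02 m).
It also fails if it takes over 88 s, if anything falls off the work surface, if the arm or the gripper's body presses on something with over 40 N, if the wrist force passes 120 N, or if a joint passes its speed limit or range.

ROBOT

A 7-joint arm with a two-finger parallel gripper is mounted at the origin on the work surface. World frame = base frame: x ahead of the robot, y to its left, z up, the work surface at z = 0. Lengths are in m, angles in rad, forces in N, time in s.
With the tool pointing down it reaches from about 0.425 to 1.025 m from the base axis. Payload 9.4 kg.
Tool frame: the origin (TCP) lies midway between the tips of the shut fingers; the grasp point (between the pads) lies robot.hold_point_z behind it (robot.hold_point_z is the distance from the TCP to the grasp point, in m); z points along the fingers, y is the direction in which the jaws open and shut (so a half turn about z gives the same grasp; the last joint's range is limited). The gripper opens to 93 mm and grips with 3 to 60 N. Pads are 15 mm wide; open, the fingers measure 128 mm over their backs; the gripper's body (75 mm by 188 mm) begins 65 mm behind the grasp point.
Start: joints at [1.102, 0.599, -0.003, 1.599, 0.002, 0.943, -0.08], TCP at [0.277, -0.67, 0.219] pointing down, gripper open.
Joint ranges: [-2.57, 2.57], [-0.35, 1.97], [-1.29, 1.29], [0.11, 2.56], [-1.05, 4.19], [0.11, 1.86], [-2.63, 2.63]. Speed limits (rad/s): [2.22, 2.22, 3.01, 3.01, 3.14, 3.14, 3.14].

INTERFACE

Orientations are given as a rotation vector (axis times angle).
In Python, from rig import robot, vision gives the robot as it stands.
- The arm moves only by the shell command python3 -m handwheel 'ROWS'. ROWS is JSON, a list of rows, each an object of numbers: "gripper": the opening, from 0 (shut) to 1 (fully open); "tx", "ty", "tz": the shift along the tool's x, y, z in m; "ax", "ay", "az": the turn, a rotation vector about the tool's x, y, z in degrees. A call has exactly 5 rows; each row is the pose to reach, as a shift and turn from the pose measured when the call began, along the tool's axes at that moment; what a row does not reach only later rows make up. A row lasts 1/8 s, in which the tool goes at most 62.5 mm and 10.7 degrees, less where a joint would pass 70% of its speed; a pose out of reach is approached as far as the arm can. A call with a gripper value outside its range is refused whole. The fingers move at their own pace and stop on an object; the grip force is fixed at half the most. Time passes only in rows, so rows that repeat a pose let the fingers close, or fill a call up. It gives the time, the measured TCP pose, the force and the opening at its end, in the units of the state.
- robot.sense(): the state, without advancing time (a new reading comes with each control period).
- vision.camera(name): name is "side" or "top"; returns a dict with "pixels" (420x560x3 uint8, blue, green, red), "fovy" (degrees; the focal length in pixels is half the picture's height over the tangent of half this angle, whatever the lens; pixels are square), "cx", "cy" (the principal point, pixels), "dist" ([k1, k2, p1, p2, k3] as OpenCV has them; the pictures are not rectified), "camera_from_world" (4x4, takes a point from world to camera coordinates). Camera axes: x right, y down, z forward; pixel columns grow to the right and rows downward; lengths in m; the calibration is good to about 2 mm. A picture is of the moment at which its call begins. There is no depth.
- robot.sign_off(): hands the job in, once; it reports no verdict.
The state is a dict: "t": time; "qpos": joint angles; "joint_velocities": joint speeds; "joint_efforts": joint torques, N m; "tcp_pos": TCP position; "ee_rot": TCP orientation; "ft_force": force on the tool from outside, world axes, zero at the start; "torque": the same for the moment, N m; "finger_gap": finger opening in m.
Only numpy, scipy, OpenCV 4.12 (cv2) and the standard library are available. Lean on these libraries where they do the work, as an engineer would, in place of code of your own. Each camera call takes 0.05 s, during which the arm holds its last target.

## Working session

There is one attempt and no reset: what is moved stays moved. The work goes in short steps, Python scripts to look and compute and a shell command to move; the robot and the scene stay as the last step left them, time stands still between calls to the robot, and variables do not carry over. Pictures are saved under pics/ and viewed, and the job is handed in when it is done.

```bash
ls; mkdir -p pics; python3 - <<'E'
from rig import robot, vision
import cv2,numpy as np
s=robot.sense(); print(s); print(robot.hold_point_z)
for n in("side","top"):
    c=vision.camera(n); cv2.imwrite(f"pics/{n}0.png",c["pixels"]); np.set_printoptions(precision=4,suppress=True)
    print(n,c["fovy"],c["cx"],c["cy"],c["dist"],c["camera_from_world"])
E
```

```text
pics
{'t': 0.0, 'qpos': array([ 1.10228892,  0.60015142, -0.00252895,  1.60015611,  0.00180258,
        0.94290915, -0.07979501]), 'joint_velocities': array([-0.00066738,  0.00091849,  0.00042304,  0.00026074,  0.00122027,
       -0.00087294, -0.00083757]), 'joint_efforts': array([-6.76183026e-04, -7.65073228e+01,  1.49699304e+00, -2.52353168e+01,
       -5.23877330e-02,  1.69322459e-02,  1.42889321e-04]), 'tcp_pos': array([ 0.27662506, -0.66959814,  0.21773183]), 'ee_rot': array([-3.07996142e+00, -6.11300287e-01,  7.36689089e-04]), 'ft_force': array([-0.34764525, -0.25837628,  1.0953434 ]), 'torque': array([-0.01564761, -0.02233362,  0.00470486]), 'finger_gap': 0.09277238273172377}
0.0188
side 57.045341066084355 279.36952218570616 215.45212940887984 [-0.087  0.     0.     0.     0.   ] [[-0.8053 -0.5928 -0.012   0.3986]
 [-0.3167  0.4471 -0.8365  0.2172]
 [ 0.5013 -0.6698 -0.5478  0.8184]
 [ 0.      0.      0.      1.    ]]
top 56.01131841159186 278.5258555919977 209.05527614338834 [-0.1145  0.      0.      0.      0.    ] [[-0.0077 -0.9999  0.0145  0.021 ]
 [-0.9938  0.006  -0.1108  0.497 ]
 [ 0.1107 -0.0152 -0.9937  1.0422]
 [ 0.      0.      0.      1.    ]]
```

View pics/side0.png

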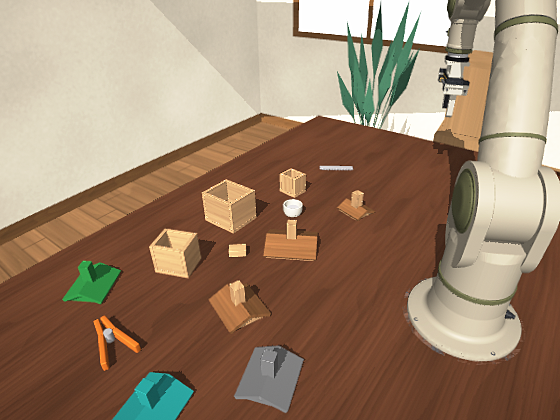

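View pics/top0.png

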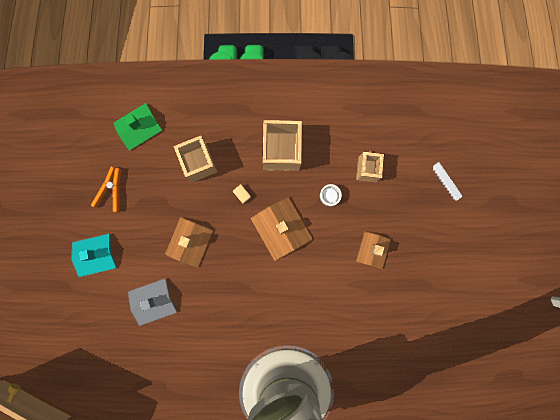

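The three pine roofs in the top view are medium at (190,242), large at (282,227) and small at (375,250). The houses are medium at (195,157), large at (282,144) and small at (370,166). I'll zoom in next.

```bash
python3 - <<'E'
import cv2
im=cv2.imread("pics/top0.png")
cv2.imwrite("pics/z1.png",cv2.resize(im[110:270,160:320],None,fx=3.75,fy=3.75,interpolation=cv2.INTER_CUBIC))
cv2.imwrite("pics/z2.png",cv2.resize(im[140:280,320:480],None,fx=4,fy=4,interpolation=cv2.INTER_CUBIC))
im=cv2.imread("pics/side0.png")
cv2.imwrite("pics/z3.png",cv2.resize(im[150:350,140:390],None,fx=3,fy=3,interpolation=cv2.INTER_CUBIC))
E
```

```text
(no output)
```

View pics/z1.png

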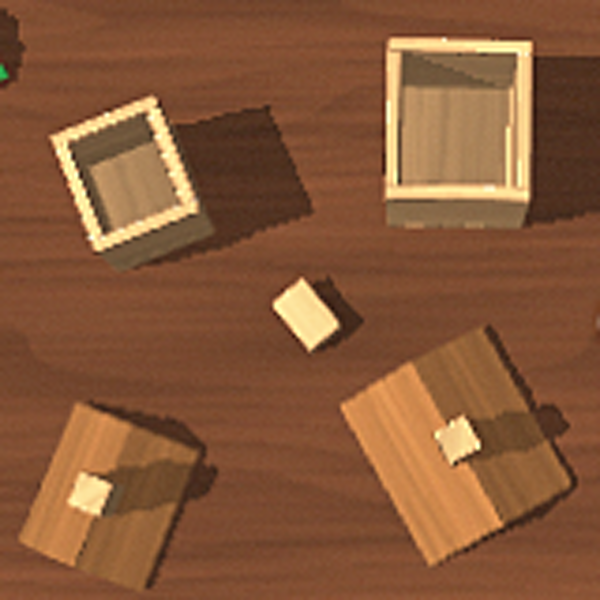

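View pics/z2.png

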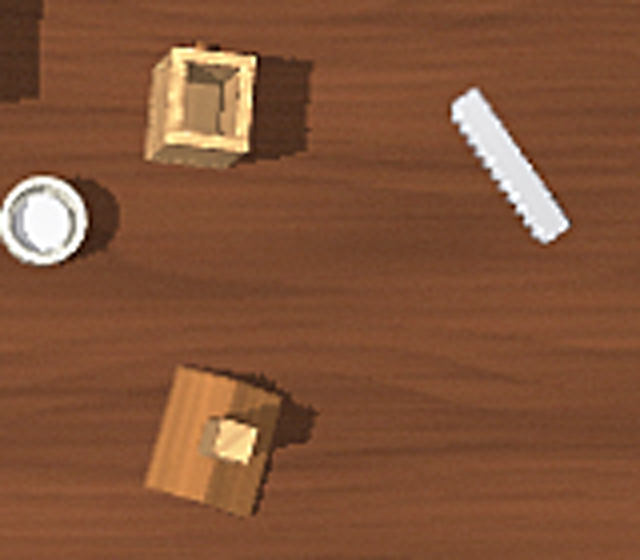

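View pics/z3.png

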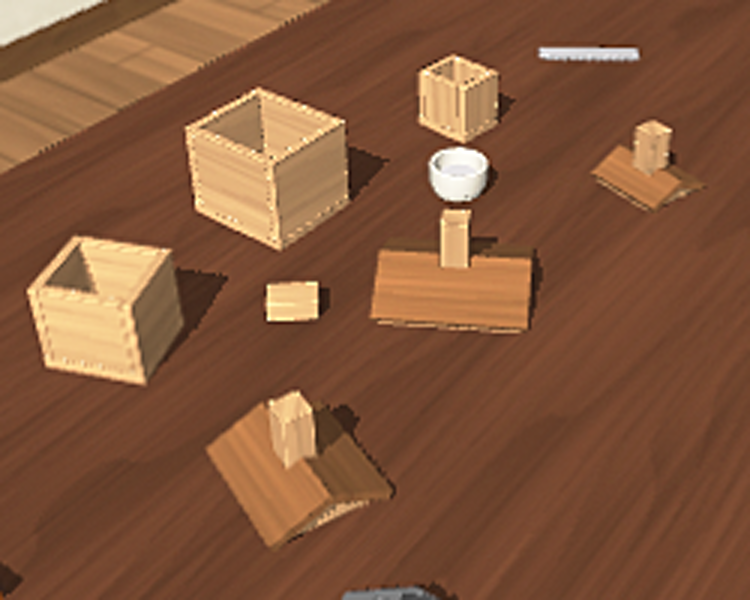

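```bash
cat > h.py <<'E'
import cv2,numpy as np
from rig import robot,vision
from scipy.optimize import least_squares
from scipy.spatial.transform import Rotation as R
np.set_printoptions(precision=4,suppress=True)
def cal(c):
    f=210/np.tan(np.radians(c["fovy"]/2)); K=np.array([[f,0,c["cx"]],[0,f,c["cy"]],[0,0,1.]])
    T=np.array(c["camera_from_world"]); return K,np.array(c["dist"]),cv2.Rodrigues(T[:3,:3])[0],T[:3,3]
def proj(k,P): return cv2.projectPoints(np.asarray(P,float).reshape(-1,1,3),k[2],k[3],k[0],k[1])[0].reshape(-1,2)
def place(p,M):
    c,s=np.cos(p[2]),np.sin(p[2]); M=np.asarray(M,float)
    return np.c_[p[0]+c*M[:,0]-s*M[:,1],p[1]+s*M[:,0]+c*M[:,1],M[:,2]]
def rect(l,w,z): return [[l/2,w/2,z],[-l/2,w/2,z],[-l/2,-w/2,z],[l/2,-w/2,z]]
H=dict(s=(.066,.056,.065),m=(.09,.078,.08),l=(.114,.1,.095))
F=dict(s=(.086,.076,.018),m=(.11,.098,.023),l=(.134,.12,.028))
def fit(obs,g):
    # obs: list (k, model pts, pixels)
    best=None
    for y in np.arange(-1.57,1.6,.35):
        r=least_squares(lambda p:np.concatenate([(proj(k,place(p,M))-q).ravel() for k,M,q in obs]),[g[0],g[1],y],loss='soft_l1',f_scale=1.)
        if best is None or r.cost<best.cost: best=r
    return best
def wire_house(s):
    l,w,h=H[s]; return [rect(l,w,h),rect(l-.018,w-.018,h),rect(l,w,0)]
def wire_roof(s,z=0):
    l,w,d=F[s]; r=.008+d
    return [[[a,b,c+z] for a,b,c in q] for q in (rect(l,w,0),rect(l,w,.008),rect(l,0,r),rect(.024,.024,r+.04),rect(.024,.024,r))]
def draw(im,k,p,W,col):
    for q in W:
        cv2.polylines(im,[np.round((proj(k,place(p,q))+.5)*8*S).astype(int)],True,col,1,cv2.LINE_AA,3)
S=4
E
cat > fit.py <<'E'
from h import *
import itertools,json
ct,cs=vision.camera("top"),vision.camera("side"); kt,ks=cal(ct),cal(cs)
z1=lambda a:np.array(a,float)/3.75+[160,110]-.5
z2=lambda a:np.array(a,float)/4+[320,140]-.5
z3=lambda a:np.array(a,float)/3+[140,150]-.5
hs={'m':(z1([(52,137),(155,97),(200,210),(98,248)]),z3([(80,237),(173,247),(137,300),(30,290)])),
'l':(z1([(388,38),(532,42),(530,198),(387,198)]),z3([(260,88),(347,122),(278,158),(187,127)])),
's':(z2([(173,47),(257,55),(244,150),(166,142)]),z3([(455,54),(498,73),(463,93),(419,76)]))}
rf={'m':(z1([(80,402),(20,541),(148,590),(205,450)]),z1([(80,472),(68,503),(100,517),(112,483)]),z3([(292,398)])),
'l':(z1([(340,405),(433,567),(575,487),(486,327)]),z1([(436,435),(450,464),(480,447),(465,417)]),z3([(456,213)])),
's':(z2([(183,365),(147,487),(250,517),(282,397)]),z2([(220,418),(214,458),(250,465),(257,424)]),z3([(654,127)]))}
def roll(M,n): return np.roll(np.array(M),n,axis=0)
out={}
for s in 'sml':
    l,w,h=H[s]; c=[]
    for a in (0,1):
      for b in range(4):
        M=rect(l,w,h); c.append(min((fit([(kt,roll(M[::d],a),hs[s][0]),(ks,roll(M[::d],b),hs[s][1])],(.6,0)) for d in(1,-1)),key=lambda r:r.cost))
    c.sort(key=lambda r:r.cost); r=c[0]; print('house',s,r.x,r.cost,c[1].cost,np.abs(r.fun).round(1)); out['h'+s]=list(r.x)
    l,w,d0=F[s]; Z=.048+d0
    c=[]
    for a in(0,1):
      for d in (1,-1):
        c.append(fit([(kt,roll(rect(l,w,.008)[::d],a),rf[s][0]),(kt,roll(rect(.024,.024,Z)[::d],a),rf[s][1]),(ks,[[0,0,Z]],rf[s][2])],(.45,0)))
    c.sort(key=lambda r:r.cost); r=c[0]; print('roof',s,r.x,r.cost,c[1].cost,np.abs(r.fun).round(1)); out['r'+s]=list(r.x)
json.dump(out,open('poses.json','w'))
for n,c,k in(('t',ct,kt),('s',cs,ks)):
    im=cv2.resize(c["pixels"],None,fx=S,fy=S,interpolation=cv2.INTER_CUBIC)
    for s in 'sml':
        draw(im,k,out['h'+s],wire_house(s),(0,255,0)); draw(im,k,out['r'+s],wire_roof(s),(255,255,0))
    for nm,(x0,x1,y0,y1) in (dict(a=(160,310,110,260+10),b=(330,430,130,280)) if n=='t' else dict(a=(140,325,170,335),b=(225,385,150,270))).items():
        cv2.imwrite(f"pics/ov{n}{nm}.png",im[y0*S:y1*S,x0*S:x1*S][:600 if True else None,:800])
E
python3 fit.py
```

```text
house s [ 0.6127 -0.2327 -0.1307] 2.0559462425221513 10.678570147063922 [0.1 0.4 0.7 0.3 0.5 0.4 0.6 0.3 0.4 0.1 0.4 0.1 0.5 0.7 0.  1.5]
roof s [ 0.3845 -0.2427 -0.2935] 2.454430920310262 11.443411781660346 [1.2 0.3 0.4 0.1 0.1 0.  0.  0.  1.  0.  0.1 1.2 0.2 0.4 0.4 1.  0.4 0.5]
house m [0.6336 0.2408 0.3976] 3.809695015909502 20.567352030918265 [0.3 0.2 0.1 0.5 0.7 0.1 0.3 1.3 1.2 0.8 0.5 0.5 1.  2.  0.1 0.1]
roof m [ 0.4108  0.2632 -0.3774] 3.3569299647988613 11.00689265986885 [0.4 0.1 0.4 0.  0.9 0.2 1.1 0.  0.7 0.4 0.4 0.  0.4 0.4 0.7 0.  0.2 2.4]
house l [ 0.6671  0.0078 -0.0128] 2.5146048864856665 23.702172011303656 [0.2 0.2 0.1 0.4 0.6 0.4 0.  0.1 0.  0.2 0.1 0.7 1.  2.2 0.  0.2]
roof l [0.4457 0.0099 0.4999] 2.348117701037347 13.957671673936929 [0.3 0.2 0.9 0.1 0.5 0.2 0.6 0.1 0.2 0.5 0.6 0.1 0.8 0.1 0.3 0.2 0.7 1.5]
```

View pics/ovta.png

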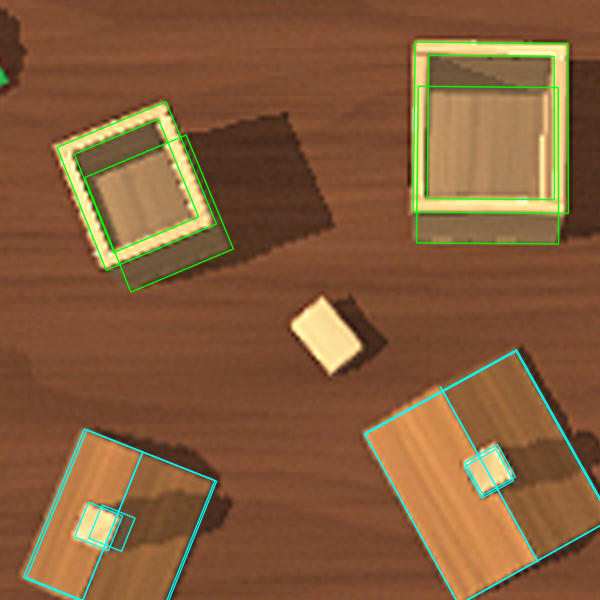

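View pics/ovtb.png

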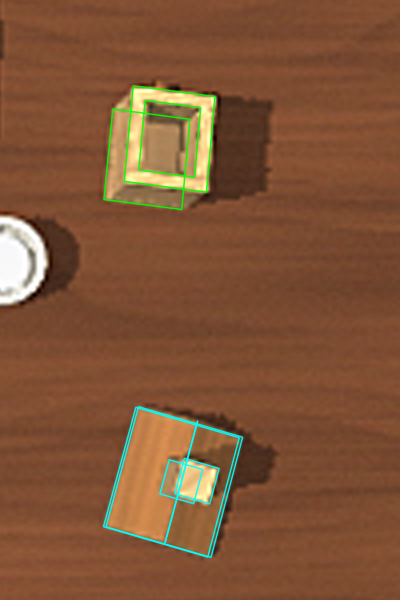

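View pics/ovsa.png

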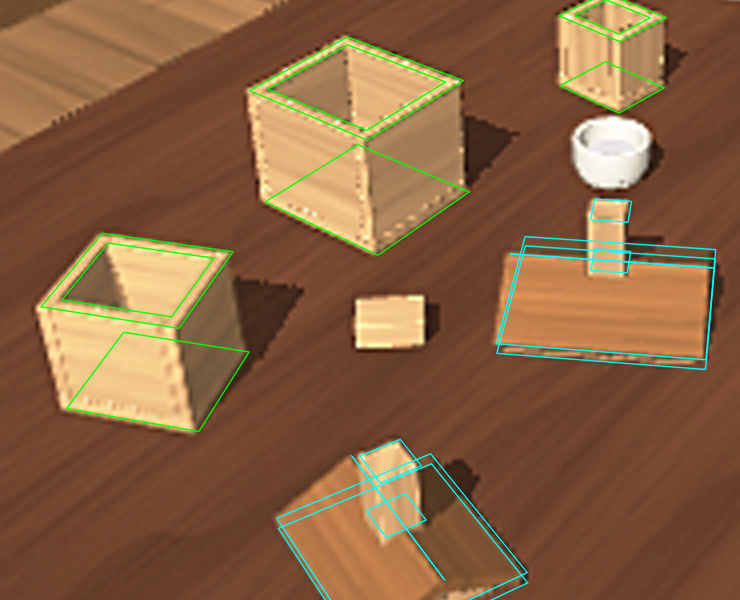

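View pics/ovsb.png

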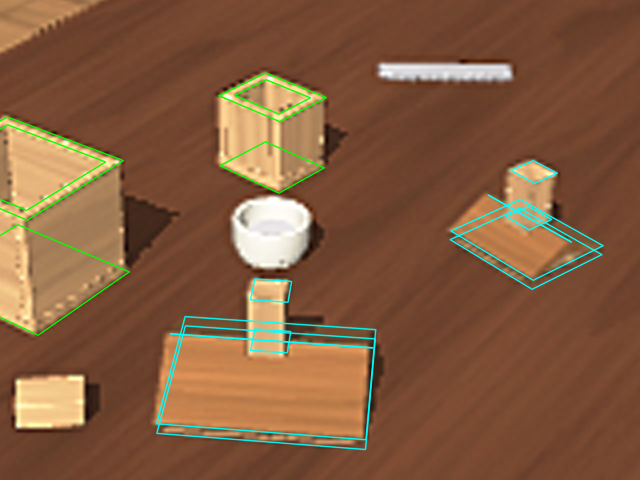

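```bash
cat > go.py <<'E'
# usage: go.py x y z yaw   -> tool-frame shift (mm) and turn (deg) from current pose
import sys; from h import *
def tgt(yaw):
    c,s=np.cos(yaw),np.sin(yaw); return np.array([[c,s,0],[s,-c,0],[0,0,-1.]])
def rep(x,y,z,yaw):
    st=robot.sense(); R0=R.from_rotvec(st["ee_rot"]).as_matrix(); p=st["tcp_pos"]
    c=[]
    for k in(0,np.pi):
        v=R.from_matrix(R0.T@tgt(yaw+k)).as_rotvec(degrees=True); c.append((np.linalg.norm(v),v))
    for n,v in sorted(c,key=lambda a:a[0]): print('turn deg',v.round(1))
    print('shift',(R0.T@(np.array([x,y,z])-p)).round(4),'down axis',R0[:,2],'toolx yaw',np.arctan2(R0[1,0],R0[0,0]).round(3))
    print('t',st['t'],'p',p,'q',st['qpos'].round(2),'gap',st['finger_gap'],'F',st['ft_force'].round(1))
if __name__=="__main__": rep(*map(float,sys.argv[1:]))
E
python3 go.py .3845 -.2427 .15 -.2935
```

```text
turn deg [-0.1  0.  39.3]
turn deg [  -0.    -0.1 -140.7]
shift [ 0.2627 -0.3535  0.0684] down axis [-0.0004  0.0008 -1.    ] toolx yaw 0.392
t 0.2 p [ 0.2768 -0.6698  0.2181] q [ 1.1   0.6  -0.    1.6   0.    0.94 -0.08] gap 0.09281493253682169 F [0.1 0.2 0.7]
```

```bash
python3 -m handwheel '[{"gripper":1,"tx":0.03,"ty":-0.04,"tz":0.005,"az":5},{"gripper":1,"tx":0.065,"ty":-0.085,"tz":0.01,"az":10},{"gripper":1,"tx":0.1,"ty":-0.13,"tz":0.015,"az":18},{"gripper":1,"tx":0.135,"ty":-0.175,"tz":0.02,"az":25},{"gripper":1,"tx":0.17,"ty":-0.22,"tz":0.03,"az":32}]'; python3 go.py .3845 -.2427 .1 -.2935
```

```text
turn deg [-0.1  0.  39.3]
turn deg [  -0.    -0.1 -140.7]
shift [ 0.2627 -0.3535  0.1184] down axis [-0.0004  0.0008 -1.    ] toolx yaw 0.392
t 0.2 p [ 0.2768 -0.6698  0.2181] q [ 1.1   0.6  -0.    1.6   0.    0.94 -0.08] gap 0.09281493253682169 F [0.1 0.2 0.7]invalid input at $[0]: expected keys gripper, tx, ty, tz, ax, ay, az
```

All keys are required in every row.

```bash
python3 -m handwheel '[{"gripper":1,"tx":0.03,"ty":-0.04,"tz":0.005,"ax":0,"ay":0,"az":5},{"gripper":1,"tx":0.065,"ty":-0.085,"tz":0.01,"ax":0,"ay":0,"az":10},{"gripper":1,"tx":0.1,"ty":-0.13,"tz":0.015,"ax":0,"ay":0,"az":18},{"gripper":1,"tx":0.135,"ty":-0.175,"tz":0.02,"ax":0,"ay":0,"az":25},{"gripper":1,"tx":0.17,"ty":-0.22,"tz":0.03,"ax":0,"ay":0,"az":32}]'; python3 go.py .3845 -.2427 .1 -.2935
```

```text
t: 0.82
tcp_pos: [0.3503, -0.4, 0.1884]
ee_rot: [-3.13, 0.268, -0.001]
ft_force: [1.0, 0.5, -0.5]
finger_gap: 0.0929
turn deg [-0. -0.  7.]
turn deg [   0.   -0. -173.]
shift [ 0.0069 -0.1608  0.0885] down axis [ 0.0004  0.0003 -1.    ] toolx yaw -0.171
t 0.825 p [ 0.3503 -0.4     0.1884] q [ 0.64  0.41  0.14  2.08 -0.09  0.66 -0.9 ] gap 0.09291772259429994 F [ 1.   0.5 -0.5]
```

```bash
python3 -m handwheel '[{"gripper":1,"tx":0.002,"ty":-0.04,"tz":0.02,"ax":0,"ay":0,"az":2},{"gripper":1,"tx":0.004,"ty":-0.085,"tz":0.045,"ax":0,"ay":0,"az":4},{"gripper":1,"tx":0.006,"ty":-0.13,"tz":0.07,"ax":0,"ay":0,"az":6},{"gripper":1,"tx":0.007,"ty":-0.161,"tz":0.0885,"ax":0,"ay":0,"az":7},{"gripper":1,"tx":0.007,"ty":-0.161,"tz":0.0885,"ax":0,"ay":0,"az":7}]'; python3 go.py .3845 -.2427 .030 -.2935
python3 - <<'E'
from h import *
c=vision.camera("top"); cv2.imwrite("pics/a1.png",cv2.resize(c["pixels"][150:350,280:480],None,fx=3,fy=3,interpolation=cv2.INTER_CUBIC))
E
```

```text
t: 1.45
tcp_pos: [0.3846, -0.24, 0.0989]
ee_rot: [-3.107, 0.452, 0.003]
ft_force: [-0.5, 0.1, 0.3]
finger_gap: 0.0931
turn deg [-0.1  0.1  0.3]
turn deg [  -0.2   -0.1 -179.7]
shift [0.0009 0.0027 0.0689] down axis [-0.0019  0.0022 -1.    ] toolx yaw -0.289
t 1.45 p [ 0.3846 -0.24    0.0989] q [ 0.34  0.49  0.13  2.32 -0.18  0.34 -1.23] gap 0.09305478050379065 F [-0.5  0.1  0.3]
```

View pics/a1.png

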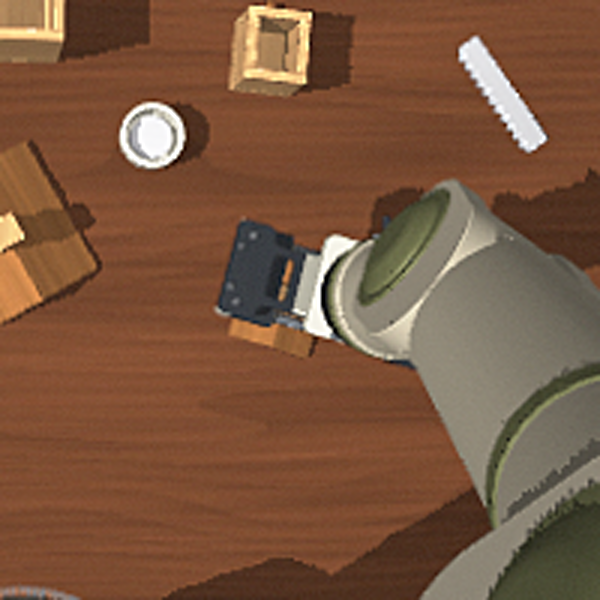

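The gripper sits over the small roof, with its jaw axis running across the ridge. Next I descend and grip.

```bash
python3 -m handwheel '[{"gripper":1,"tx":0.001,"ty":0.003,"tz":0.025,"ax":0,"ay":0,"az":0},{"gripper":1,"tx":0.001,"ty":0.003,"tz":0.05,"ax":0,"ay":0,"az":0},{"gripper":1,"tx":0.001,"ty":0.003,"tz":0.069,"ax":0,"ay":0,"az":0},{"gripper":0.5,"tx":0.001,"ty":0.003,"tz":0.069,"ax":0,"ay":0,"az":0},{"gripper":0,"tx":0.001,"ty":0.003,"tz":0.069,"ax":0,"ay":0,"az":0}]';python3 -m handwheel '[{"gripper":0,"tx":0,"ty":0,"tz":0,"ax":0,"ay":0,"az":0},{"gripper":0,"tx":0,"ty":0,"tz":0,"ax":0,"ay":0,"az":0},{"gripper":0,"tx":0,"ty":0,"tz":0,"ax":0,"ay":0,"az":0},{"gripper":0,"tx":0,"ty":0,"tz":0,"ax":0,"ay":0,"az":0},{"gripper":0,"tx":0,"ty":0,"tz":0,"ax":0,"ay":0,"az":0}]'; python3 go.py .3845 -.2427 .030 -.2935
```

```text
t: 2.12
tcp_pos: [0.3849, -0.2457, 0.0313]
ee_rot: [-3.108, 0.457, -0.0]
ft_force: [-0.5, 0.4, 0.5]
finger_gap: 0.0774
t: 2.75
tcp_pos: [0.3849, -0.2456, 0.0313]
ee_rot: [-3.108, 0.456, -0.0]
ft_force: [-0.1, 1.0, 0.7]
finger_gap: 0.0277
turn deg [-0.   0.   0.1]
turn deg [  -0.    -0.  -179.9]
shift [-0.0012 -0.0027  0.0013] down axis [ 0.0001  0.0003 -1.    ] toolx yaw -0.292
t 2.75 p [ 0.3849 -0.2456  0.0313] q [ 0.4   0.63  0.06  2.35 -0.21  0.16 -1.2 ] gap 0.027748354549473216 F [-0.1  1.   0.7]
```

```bash
python3 -m handwheel '[{"gripper":0,"tx":0,"ty":0,"tz":0,"ax":0,"ay":0,"az":0},{"gripper":0,"tx":0,"ty":0,"tz":0,"ax":0,"ay":0,"az":0},{"gripper":0,"tx":0,"ty":0,"tz":0,"ax":0,"ay":0,"az":0},{"gripper":0,"tx":0,"ty":0,"tz":-0.01,"ax":0,"ay":0,"az":0},{"gripper":0,"tx":0,"ty":0,"tz":-0.03,"ax":0,"ay":0,"az":0}]'; python3 go.py .6127 -.2327 .15 -.1307
```

```text
t: 3.38
tcp_pos: [0.3845, -0.2455, 0.0616]
ee_rot: [-3.107, 0.457, 0.002]
ft_force: [0.2, -0.5, -1.4]
finger_gap: 0.0238
turn deg [-0.   0.1 -9.2]
turn deg [  0.1   0.1 170.8]
shift [ 0.2148 -0.078  -0.0887] down axis [-0.0013  0.0009 -1.    ] toolx yaw -0.292
t 3.375 p [ 0.3845 -0.2455  0.0616] q [ 0.38  0.57  0.09  2.34 -0.2   0.24 -1.21] gap 0.02377483381907443 F [ 0.2 -0.5 -1.4]
```

```bash
python3 -m handwheel '[{"gripper":0,"tx":0.015,"ty":-0.006,"tz":-0.03,"ax":0,"ay":0,"az":-1},{"gripper":0,"tx":0.05,"ty":-0.018,"tz":-0.06,"ax":0,"ay":0,"az":-3},{"gripper":0,"tx":0.095,"ty":-0.034,"tz":-0.08,"ax":0,"ay":0,"az":-5},{"gripper":0,"tx":0.14,"ty":-0.05,"tz":-0.089,"ax":0,"ay":0,"az":-7},{"gripper":0,"tx":0.18,"ty":-0.065,"tz":-0.089,"ax":0,"ay":0,"az":-9.2}]';  python3 go.py .6139 -.2329 .13 -.1307
```

```text
t: 4.0
tcp_pos: [0.5776, -0.2351, 0.1522]
ee_rot: [-3.135, 0.204, -0.001]
ft_force: [-0.5, -0.0, -1.9]
finger_gap: 0.0237
turn deg [-0. -0.  0.]
turn deg [   0.1   -0.  -180. ]
shift [ 0.0357 -0.0068  0.0223] down axis [ 0.0008  0.0002 -1.    ] toolx yaw -0.13
t 4.0 p [ 0.5776 -0.2351  0.1522] q [ 0.19  0.56  0.16  1.91 -0.13  0.68 -1.27] gap 0.02367068351721589 F [-0.5 -0.  -1.9]
```

```bash
python3 -m handwheel '[{"gripper":0,"tx":0.018,"ty":-0.003,"tz":0.006,"ax":0,"ay":0,"az":0},{"gripper":0,"tx":0.03,"ty":-0.006,"tz":0.014,"ax":0,"ay":0,"az":0},{"gripper":0,"tx":0.036,"ty":-0.007,"tz":0.022,"ax":0,"ay":0,"az":0},{"gripper":0,"tx":0.036,"ty":-0.007,"tz":0.022,"ax":0,"ay":0,"az":0},{"gripper":0,"tx":0.036,"ty":-0.007,"tz":0.022,"ax":0,"ay":0,"az":0}]';  python3 go.py .6139 -.2329 .0965 -.1307
cat > look.py <<'E'
# look.py name x0 x1 y0 y1 cam : crop with overlay of seated roof s at house pose (given dz above rim, TCP-based pose)
import sys,json; from h import *
nm,s,dz=sys.argv[1],sys.argv[2],float(sys.argv[3]); P=json.load(open('poses.json'))
st=robot.sense(); Rm=R.from_rotvec(st["ee_rot"]).as_matrix()
tp=[*st["tcp_pos"][:2],np.arctan2(Rm[1,0],Rm[0,0])]
for n in("top","side"):
    c=vision.camera(n); k=cal(c); im=cv2.resize(c["pixels"],None,fx=S,fy=S,interpolation=cv2.INTER_CUBIC)
    draw(im,k,P['h'+s],wire_house(s)[:1],(0,255,0)); draw(im,k,tp,wire_roof(s,H[s][2]+dz),(255,255,0))
    u,v=proj(k,[[*P['h'+s][:2],H[s][2]+.03]])[0]; u0=int(max(0,min(u-75,560-150))*S); v0=int(max(0,min(v-70,420-140))*S)
    cv2.imwrite(f"pics/{nm}_{n}.png",im[v0:v0+140*S,u0:u0+150*S])
E
python3 look.py a2 s 0.034
```

```text
t: 4.62
tcp_pos: [0.6134, -0.2331, 0.1303]
ee_rot: [-3.135, 0.205, -0.0]
ft_force: [-0.2, 0.3, -1.4]
finger_gap: 0.024
turn deg [-0. -0.  0.]
turn deg [   0.   -0. -180.]
shift [ 0.0005 -0.0003  0.0338] down axis [ 0.0001  0.0002 -1.    ] toolx yaw -0.131
t 4.625 p [ 0.6134 -0.2331  0.1303] q [ 0.18  0.62  0.15  1.85 -0.14  0.68 -1.29] gap 0.02396214879299652 F [-0.2  0.3 -1.4]
```

View pics/a2_side.png

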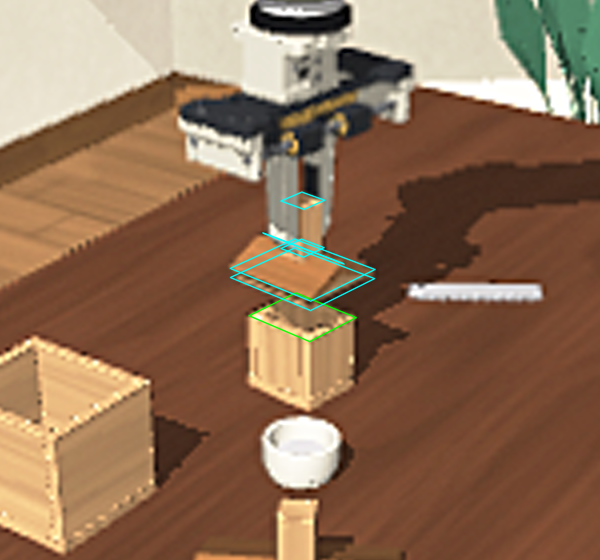

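View pics/a2_top.png

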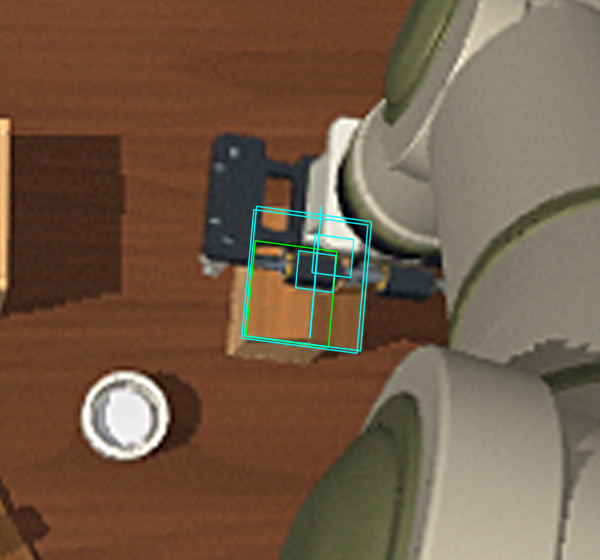

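```bash
python3 -m handwheel '[{"gripper":0,"tx":0,"ty":0,"tz":0.008,"ax":0,"ay":0,"az":0},{"gripper":0,"tx":0,"ty":0,"tz":0.016,"ax":0,"ay":0,"az":0},{"gripper":0,"tx":0,"ty":0,"tz":0.023,"ax":0,"ay":0,"az":0},{"gripper":0,"tx":0,"ty":0,"tz":0.028,"ax":0,"ay":0,"az":0},{"gripper":0,"tx":0,"ty":0,"tz":0.031,"ax":0,"ay":0,"az":0}]';  python3 go.py .6139 -.2329 .0965 -.1307
```

```text
t: 5.35
tcp_pos: [0.6136, -0.2331, 0.0991]
ee_rot: [-3.135, 0.205, -0.001]
ft_force: [-0.1, 0.1, -1.1]
finger_gap: 0.0236
turn deg [-0. -0.  0.]
turn deg [   0.   -0. -180.]
shift [ 0.0002 -0.0002  0.0026] down axis [ 0.0004  0.0001 -1.    ] toolx yaw -0.13
t 5.35 p [ 0.6136 -0.2331  0.0991] q [ 0.18  0.66  0.14  1.87 -0.15  0.63 -1.28] gap 0.023581843262490295 F [-0.1  0.1 -1.1]
```

```bash
python3 -m handwheel '[{"gripper":0,"tx":0,"ty":0,"tz":0.001,"ax":0,"ay":0,"az":0},{"gripper":0,"tx":0,"ty":0,"tz":0.002,"ax":0,"ay":0,"az":0},{"gripper":0,"tx":0,"ty":0,"tz":0.003,"ax":0,"ay":0,"az":0},{"gripper":0,"tx":0,"ty":0,"tz":0.0035,"ax":0,"ay":0,"az":0},{"gripper":0,"tx":0,"ty":0,"tz":0.0035,"ax":0,"ay":0,"az":0}]';  python3 go.py .6139 -.2329 .0965 -.1307; python3 look.py a3 s 0
```

```text
t: 5.98
tcp_pos: [0.6138, -0.2331, 0.0964]
ee_rot: [-3.135, 0.205, -0.002]
ft_force: [-1.9, 1.1, 5.6]
finger_gap: 0.0238
turn deg [-0.  -0.1  0. ]
turn deg [   0.1   -0.  -180. ]
shift [ 0.0001 -0.0003 -0.0001] down axis [ 0.001  0.    -1.   ] toolx yaw -0.13
t 5.975 p [ 0.6138 -0.2331  0.0964] q [ 0.19  0.66  0.14  1.87 -0.15  0.62 -1.28] gap 0.023826683963721743 F [-1.9  1.1  5.6]
```

View pics/a3_side.png

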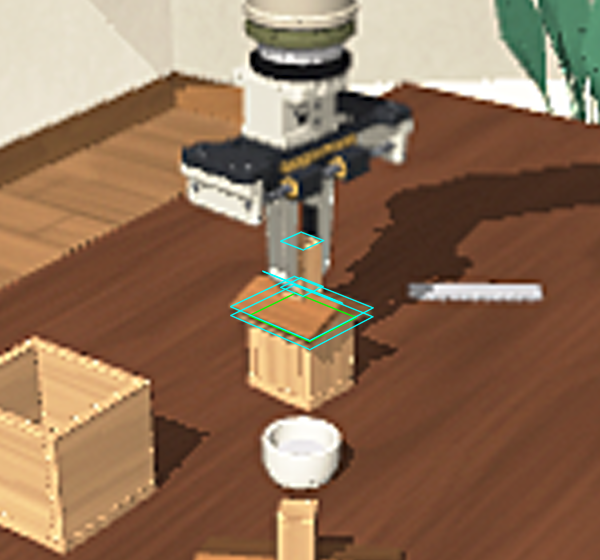

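Contact shows as about 7 N at the expected height, with the roof lined up on the rim. I release slowly and then rise.

```bash
python3 -m handwheel '[{"gripper":0.4,"tx":0,"ty":0,"tz":0,"ax":0,"ay":0,"az":0},{"gripper":0.5,"tx":0,"ty":0,"tz":0,"ax":0,"ay":0,"az":0},{"gripper":0.6,"tx":0,"ty":0,"tz":0,"ax":0,"ay":0,"az":0},{"gripper":0.7,"tx":0,"ty":0,"tz":0,"ax":0,"ay":0,"az":0},{"gripper":0.8,"tx":0,"ty":0,"tz":0,"ax":0,"ay":0,"az":0}]'; python3 -m handwheel '[{"gripper":0.9,"tx":0,"ty":0,"tz":-0.02,"ax":0,"ay":0,"az":0},{"gripper":1,"tx":0,"ty":0,"tz":-0.045,"ax":0,"ay":0,"az":0},{"gripper":1,"tx":0,"ty":0,"tz":-0.075,"ax":0,"ay":0,"az":0},{"gripper":1,"tx":0,"ty":0,"tz":-0.105,"ax":0,"ay":0,"az":0},{"gripper":1,"tx":0,"ty":0,"tz":-0.13,"ax":0,"ay":0,"az":0}]'; python3 go.py .4457 .0099 .2 .5; python3 look.py a4 s 0
```

```text
t: 6.7
tcp_pos: [0.6138, -0.2331, 0.0963]
ee_rot: [-3.135, 0.205, -0.001]
ft_force: [-0.1, -0.1, -0.2]
finger_gap: 0.0691
t: 7.32
tcp_pos: [0.6139, -0.2334, 0.2292]
ee_rot: [3.135, -0.205, 0.005]
ft_force: [0.5, 0.3, -0.4]
finger_gap: 0.0931
turn deg [  0.1  -0.2 -36.1]
turn deg [ -0.2  -0.1 143.9]
shift [-0.1985 -0.2193  0.0286] down axis [ 0.0029 -0.0005 -1.    ] toolx yaw -0.131
t 7.325 p [ 0.6139 -0.2334  0.2292] q [ 0.16  0.51  0.18  1.77 -0.12  0.88 -1.31] gap 0.09305735003822375 F [ 0.5  0.3 -0.4]
```

View pics/a4_side.png

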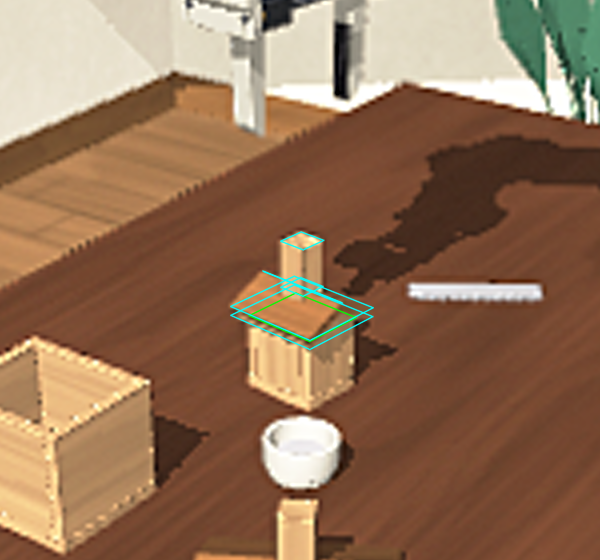

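Small roof is seated and matches the model overlay, with its chimney top at (302,240). Next is the large roof.

```bash
python3 -m handwheel '[{"gripper":1,"tx":-0.03,"ty":-0.033,"tz":0.002,"ax":0,"ay":0,"az":-5},{"gripper":1,"tx":-0.07,"ty":-0.078,"tz":0.005,"ax":0,"ay":0,"az":-12},{"gripper":1,"tx":-0.11,"ty":-0.123,"tz":0.01,"ax":0,"ay":0,"az":-20},{"gripper":1,"tx":-0.15,"ty":-0.167,"tz":0.015,"ax":0,"ay":0,"az":-28},{"gripper":1,"tx":-0.185,"ty":-0.205,"tz":0.025,"ax":0,"ay":0,"az":-36}]'; python3 go.py .4457 .0099 .11 .5
```

```text
t: 8.05
tcp_pos: [0.4572, -0.005, 0.2044]
ee_rot: [3.04, 0.781, 0.011]
ft_force: [1.1, 0.3, -0.5]
finger_gap: 0.0932
turn deg [ 0.3 -0.3  0.2]
turn deg [   0.5    0.4 -179.8]
shift [-0.0034 -0.0191  0.0943] down axis [ 0.0076 -0.0014 -1.    ] toolx yaw 0.503
t 8.05 p [ 0.4572 -0.005   0.2044] q [-0.1   0.3  -0.02  2.21  0.01  0.62 -1.19] gap 0.09315555445575313 F [ 1.1  0.3 -0.5]
```

```bash
python3 -m handwheel '[{"gripper":1,"tx":-0.002,"ty":-0.01,"tz":0.025,"ax":0.3,"ay":-0.3,"az":0},{"gripper":1,"tx":-0.003,"ty":-0.019,"tz":0.055,"ax":0.3,"ay":-0.3,"az":0},{"gripper":1,"tx":-0.0034,"ty":-0.019,"tz":0.08,"ax":0.3,"ay":-0.3,"az":0},{"gripper":1,"tx":-0.0034,"ty":-0.019,"tz":0.094,"ax":0.3,"ay":-0.3,"az":0},{"gripper":1,"tx":-0.0034,"ty":-0.019,"tz":0.094,"ax":0.3,"ay":-0.3,"az":0}]'; python3 go.py .4457 .0099 .041 .5
```

```text
t: 8.68
tcp_pos: [0.4451, 0.0098, 0.1096]
ee_rot: [-3.042, -0.781, 0.002]
ft_force: [-0.4, 0.2, -0.1]
finger_gap: 0.0927
turn deg [-0.1  0.1  0.2]
turn deg [  -0.1   -0.1 -179.8]
shift [0.0007 0.0003 0.0686] down axis [-0.0017  0.0003 -1.    ] toolx yaw 0.503
t 8.675 p [0.4451 0.0098 0.1096] q [-0.14  0.46 -0.02  2.32  0.02  0.36 -1.24] gap 0.09268451978477388 F [-0.4  0.2 -0.1]
```

```bash
python3 -m handwheel '[{"gripper":1,"tx":0.0007,"ty":0,"tz":0.025,"ax":0,"ay":0,"az":0},{"gripper":1,"tx":0.0007,"ty":0,"tz":0.05,"ax":0,"ay":0,"az":0},{"gripper":0.8,"tx":0.0007,"ty":0,"tz":0.0685,"ax":0,"ay":0,"az":0},{"gripper":0.5,"tx":0.0007,"ty":0,"tz":0.0685,"ax":0,"ay":0,"az":0},{"gripper":0,"tx":0.0007,"ty":0,"tz":0.0685,"ax":0,"ay":0,"az":0}]';python3 -m handwheel '[{"gripper":0,"tx":0,"ty":0,"tz":0,"ax":0,"ay":0,"az":0},{"gripper":0,"tx":0,"ty":0,"tz":0,"ax":0,"ay":0,"az":0},{"gripper":0,"tx":0,"ty":0,"tz":0,"ax":0,"ay":0,"az":0},{"gripper":0,"tx":0,"ty":0,"tz":0,"ax":0,"ay":0,"az":0},{"gripper":0,"tx":0,"ty":0,"tz":0,"ax":0,"ay":0,"az":0}]'; python3 go.py .4457 .0099 .041 .5;python3 -m handwheel '[{"gripper":0,"tx":0,"ty":0,"tz":0,"ax":0,"ay":0,"az":0},{"gripper":0,"tx":0,"ty":0,"tz":0,"ax":0,"ay":0,"az":0},{"gripper":0,"tx":0,"ty":0,"tz":0,"ax":0,"ay":0,"az":0},{"gripper":0,"tx":0,"ty":0,"tz":-0.01,"ax":0,"ay":0,"az":0},{"gripper":0,"tx":0,"ty":0,"tz":-0.03,"ax":0,"ay":0,"az":0}]'; python3 go.py .6671 .0078 .2 -.0128
```

```text
t: 9.3
tcp_pos: [0.4459, 0.0102, 0.042]
ee_rot: [-3.042, -0.781, 0.001]
ft_force: [-0.8, -0.1, 0.3]
finger_gap: 0.0674
t: 9.93
tcp_pos: [0.446, 0.0102, 0.042]
ee_rot: [-3.042, -0.782, 0.001]
ft_force: [0.2, -0.1, 2.9]
finger_gap: 0.0237
turn deg [-0.   0.   0.2]
turn deg [  -0.    -0.1 -179.8]
shift [-0.0004  0.0001  0.001 ] down axis [-0.0007  0.0004 -1.    ] toolx yaw 0.503
t 9.925 p [0.446  0.0102 0.042 ] q [-0.14  0.6  -0.01  2.37  0.03  0.18 -1.25] gap 0.02374573560266858 F [ 0.2 -0.1  2.9]
t: 10.55
tcp_pos: [0.4453, 0.0101, 0.0722]
ee_rot: [-3.042, -0.781, 0.004]
ft_force: [0.1, 0.0, -3.2]
finger_gap: 0.0239
turn deg [-0.   0.2 29.5]
turn deg [  -0.2   -0.1 -150.5]
shift [ 0.1929  0.1087 -0.1285] down axis [-0.0028  0.0001 -1.    ] toolx yaw 0.503
t 10.55 p [0.4453 0.0101 0.0722] q [-0.14  0.54 -0.01  2.35  0.03  0.26 -1.25] gap 0.02391740205473676 F [ 0.1  0.  -3.2]
```

```bash
python3 -m handwheel '[{"gripper":0,"tx":0.005,"ty":0.003,"tz":-0.03,"ax":0,"ay":0,"az":3},{"gripper":0,"tx":0.02,"ty":0.011,"tz":-0.07,"ax":0,"ay":0,"az":9},{"gripper":0,"tx":0.05,"ty":0.028,"tz":-0.105,"ax":0,"ay":0,"az":16},{"gripper":0,"tx":0.09,"ty":0.05,"tz":-0.125,"ax":0,"ay":0,"az":23},{"gripper":0,"tx":0.13,"ty":0.073,"tz":-0.128,"ax":0,"ay":0,"az":29.5}]'; python3 go.py .6671 .0078 .17 -.0128
```

```text
t: 11.18
tcp_pos: [0.5963, 0.0089, 0.2024]
ee_rot: [-3.14, 0.025, -0.0]
ft_force: [-0.8, -0.3, -3.0]
finger_gap: 0.0241
turn deg [-0.1 -0.  -0.2]
turn deg [ -0.    0.1 179.8]
shift [ 0.0708 -0.      0.0324] down axis [ 0.0001  0.001  -1.    ] toolx yaw -0.016
t 11.175 p [0.5963 0.0089 0.2024] q [-0.22  0.47  0.16  1.93 -0.1   0.76 -1.59] gap 0.024084197708294168 F [-0.8 -0.3 -3. ]
```

```bash
python3 -m handwheel '[{"gripper":0,"tx":0.03,"ty":0,"tz":0,"ax":0,"ay":0,"az":0},{"gripper":0,"tx":0.055,"ty":0,"tz":0.01,"ax":0,"ay":0,"az":0},{"gripper":0,"tx":0.071,"ty":0,"tz":0.022,"ax":0,"ay":0,"az":0},{"gripper":0,"tx":0.071,"ty":0,"tz":0.032,"ax":0,"ay":0,"az":0},{"gripper":0,"tx":0.071,"ty":0,"tz":0.032,"ax":0,"ay":0,"az":0}]'; python3 go.py .6671 .0078 .137 -.0128; python3 look.py b2 l 0.033
```

```text
t: 11.8
tcp_pos: [0.6654, 0.0077, 0.1691]
ee_rot: [-3.141, 0.025, 0.005]
ft_force: [-0.5, -0.3, -3.0]
finger_gap: 0.0238
turn deg [-0.   0.2 -0.2]
turn deg [  0.3   0.1 179.8]
shift [ 0.0018 -0.0001  0.0321] down axis [-0.0033  0.0009 -1.    ] toolx yaw -0.016
t 11.8 p [0.6654 0.0077 0.1691] q [-0.19  0.58  0.15  1.79 -0.12  0.78 -1.57] gap 0.02383800616813762 F [-0.5 -0.3 -3. ]
```

View pics/b2_side.png

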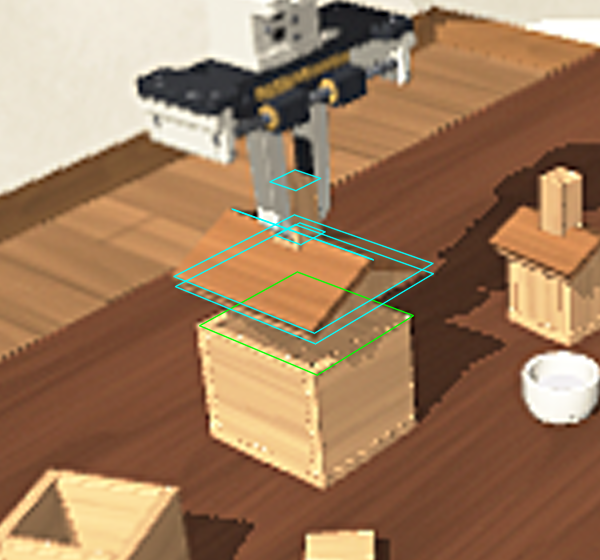

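The roof matches the model with its front corner at (315,332), so I lower it.

```bash
python3 -m handwheel '[{"gripper":0,"tx":0.001,"ty":0,"tz":0.008,"ax":0,"ay":0.1,"az":0},{"gripper":0,"tx":0.0015,"ty":0,"tz":0.016,"ax":0,"ay":0.2,"az":0},{"gripper":0,"tx":0.0015,"ty":0,"tz":0.022,"ax":0,"ay":0.2,"az":0},{"gripper":0,"tx":0.0015,"ty":0,"tz":0.027,"ax":0,"ay":0.2,"az":0},{"gripper":0,"tx":0.0015,"ty":0,"tz":0.029,"ax":0,"ay":0.2,"az":0}]';  python3 go.py .6671 .0078 .137 -.0128
```

```text
t: 12.52
tcp_pos: [0.6677, 0.0077, 0.141]
ee_rot: [-3.141, 0.025, -0.003]
ft_force: [0.6, 0.0, -3.4]
finger_gap: 0.0238
turn deg [-0.1 -0.1 -0.2]
turn deg [ -0.2   0.1 179.8]
shift [-0.0006 -0.0001  0.004 ] down axis [ 0.0021  0.0009 -1.    ] toolx yaw -0.016
t 12.525 p [0.6677 0.0077 0.141 ] q [-0.19  0.62  0.14  1.81 -0.13  0.72 -1.56] gap 0.023797920504938404 F [ 0.6  0.  -3.4]
```

```bash
python3 -m handwheel '[{"gripper":0,"tx":0,"ty":0,"tz":0.0015,"ax":0,"ay":-0.1,"az":0},{"gripper":0,"tx":-0.0005,"ty":0,"tz":0.003,"ax":0,"ay":-0.1,"az":0},{"gripper":0,"tx":-0.0005,"ty":0,"tz":0.004,"ax":0,"ay":-0.1,"az":0},{"gripper":0,"tx":-0.0005,"ty":0,"tz":0.005,"ax":0,"ay":-0.1,"az":0},{"gripper":0,"tx":-0.0005,"ty":0,"tz":0.005,"ax":0,"ay":-0.1,"az":0}]';  python3 go.py .6671 .0078 .137 -.0128
```

```text
t: 13.15
tcp_pos: [0.6673, 0.0078, 0.1372]
ee_rot: [-3.14, 0.025, -0.001]
ft_force: [-3.6, -0.3, 7.2]
finger_gap: 0.0235
turn deg [-0.1 -0.1 -0.2]
turn deg [ -0.1   0.1 179.8]
shift [-0.0002 -0.      0.0002] down axis [ 0.0009  0.0012 -1.    ] toolx yaw -0.016
t 13.15 p [0.6673 0.0078 0.1372] q [-0.19  0.62  0.14  1.82 -0.13  0.71 -1.56] gap 0.023520377260551333 F [-3.6 -0.3  7.2]
```

Contact is about 10 N at the seated height. I release and rise.

```bash
python3 -m handwheel '[{"gripper":0.4,"tx":0,"ty":0,"tz":0,"ax":0,"ay":0,"az":0},{"gripper":0.5,"tx":0,"ty":0,"tz":0,"ax":0,"ay":0,"az":0},{"gripper":0.6,"tx":0,"ty":0,"tz":0,"ax":0,"ay":0,"az":0},{"gripper":0.7,"tx":0,"ty":0,"tz":0,"ax":0,"ay":0,"az":0},{"gripper":0.8,"tx":0,"ty":0,"tz":0,"ax":0,"ay":0,"az":0}]'; python3 -m handwheel '[{"gripper":0.9,"tx":0,"ty":0,"tz":-0.02,"ax":0,"ay":0,"az":0},{"gripper":1,"tx":0,"ty":0,"tz":-0.045,"ax":0,"ay":0,"az":0},{"gripper":1,"tx":0,"ty":0,"tz":-0.075,"ax":0,"ay":0,"az":0},{"gripper":1,"tx":0,"ty":0,"tz":-0.1,"ax":0,"ay":0,"az":0},{"gripper":1,"tx":0,"ty":0,"tz":-0.11,"ax":0,"ay":0,"az":0}]'; python3 go.py .4108 .2632 .2 -.3774; python3 look.py b4 l 0
```

```text
t: 13.78
tcp_pos: [0.6673, 0.0078, 0.137]
ee_rot: [-3.14, 0.025, -0.001]
ft_force: [0.2, -0.2, 0.8]
finger_gap: 0.0691
t: 14.4
tcp_pos: [0.6677, 0.0076, 0.2485]
ee_rot: [-3.14, 0.025, -0.005]
ft_force: [-0.6, 0.4, 0.1]
finger_gap: 0.0929
turn deg [-0.1 -0.2 20.7]
turn deg [   0.2   -0.2 -159.3]
shift [-0.2611 -0.2514  0.0481] down axis [ 0.0029  0.0014 -1.    ] toolx yaw -0.016
t 14.4 p [0.6677 0.0076 0.2485] q [-0.21  0.5   0.17  1.72 -0.1   0.93 -1.58] gap 0.0929149483922647 F [-0.6  0.4  0.1]
```

View pics/b4_side.png

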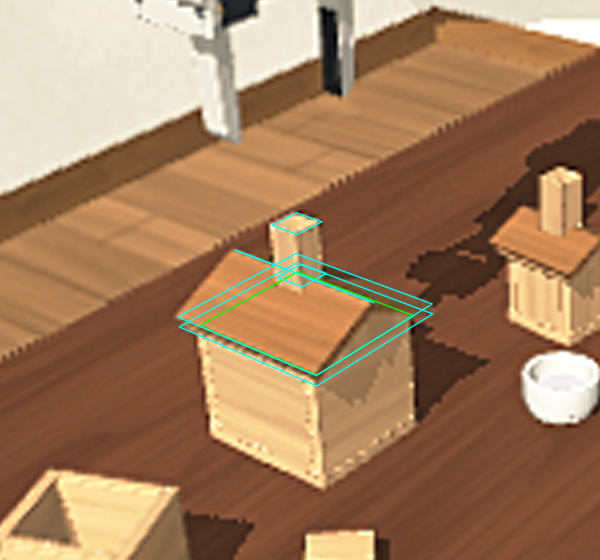

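The large roof is seated, with its chimney top at (297,222) on the overlay. Now the medium.

```bash
python3 -m handwheel '[{"gripper":1,"tx":-0.03,"ty":-0.029,"tz":0,"ax":0,"ay":0,"az":3},{"gripper":1,"tx":-0.07,"ty":-0.067,"tz":0.005,"ax":0,"ay":0,"az":7},{"gripper":1,"tx":-0.11,"ty":-0.106,"tz":0.01,"ax":0,"ay":0,"az":12},{"gripper":1,"tx":-0.15,"ty":-0.144,"tz":0.02,"ax":0,"ay":0,"az":16},{"gripper":1,"tx":-0.19,"ty":-0.183,"tz":0.03,"ax":0,"ay":0,"az":20.7}]'; python3 go.py .4108 .2632 .105 -.3774
```

```text
t: 15.12
tcp_pos: [0.4786, 0.1945, 0.2163]
ee_rot: [-3.084, 0.593, -0.002]
ft_force: [0.1, 0.7, 0.1]
finger_gap: 0.0928
turn deg [-0.1 -0.  -0.1]
turn deg [ -0.1   0.1 179.9]
shift [-0.0886 -0.0385  0.1113] down axis [ 0.0011  0.0007 -1.    ] toolx yaw -0.38
t 15.125 p [0.4786 0.1945 0.2163] q [-0.68  0.36  0.24  2.09 -0.13  0.71 -2.3 ] gap 0.09277786233457057 F [0.1 0.7 0.1]
```

```bash
python3 -m handwheel '[{"gripper":1,"tx":-0.03,"ty":-0.013,"tz":0.02,"ax":0,"ay":0,"az":0},{"gripper":1,"tx":-0.06,"ty":-0.026,"tz":0.05,"ax":0,"ay":0,"az":0},{"gripper":1,"tx":-0.08,"ty":-0.035,"tz":0.08,"ax":0,"ay":0,"az":0},{"gripper":1,"tx":-0.0886,"ty":-0.0385,"tz":0.1,"ax":0,"ay":0,"az":0},{"gripper":1,"tx":-0.0886,"ty":-0.0385,"tz":0.111,"ax":0,"ay":0,"az":0}]'; python3 go.py .4108 .2632 .036 -.3774
```

```text
t: 15.75
tcp_pos: [0.4095, 0.2631, 0.1036]
ee_rot: [3.084, -0.591, -0.001]
ft_force: [0.0, -0.3, -0.3]
finger_gap: 0.0932
turn deg [ 0.1  0.  -0.1]
turn deg [  0.   -0.1 179.9]
shift [ 0.0012 -0.0007  0.0676] down axis [-0.001  -0.0011 -1.    ] toolx yaw -0.378
t 15.75 p [0.4095 0.2631 0.1036] q [-0.8   0.51  0.16  2.25 -0.2   0.4  -2.42] gap 0.09315453654785437 F [ 0.  -0.3 -0.3]
```

```bash
python3 -m handwheel '[{"gripper":1,"tx":0.001,"ty":-0.0005,"tz":0.025,"ax":0,"ay":0,"az":0},{"gripper":1,"tx":0.001,"ty":-0.0005,"tz":0.05,"ax":0,"ay":0,"az":0},{"gripper":0.8,"tx":0.001,"ty":-0.0005,"tz":0.0675,"ax":0,"ay":0,"az":0},{"gripper":0.5,"tx":0.001,"ty":-0.0005,"tz":0.0675,"ax":0,"ay":0,"az":0},{"gripper":0,"tx":0.001,"ty":-0.0005,"tz":0.0675,"ax":0,"ay":0,"az":0}]';python3 -m handwheel '[{"gripper":0,"tx":0,"ty":0,"tz":0,"ax":0,"ay":0,"az":0},{"gripper":0,"tx":0,"ty":0,"tz":0,"ax":0,"ay":0,"az":0},{"gripper":0,"tx":0,"ty":0,"tz":0,"ax":0,"ay":0,"az":0},{"gripper":0,"tx":0,"ty":0,"tz":0,"ax":0,"ay":0,"az":0},{"gripper":0,"tx":0,"ty":0,"tz":0,"ax":0,"ay":0,"az":0}]'; python3 go.py .4108 .2632 .036 -.3774;python3 -m handwheel '[{"gripper":0,"tx":0,"ty":0,"tz":0,"ax":0,"ay":0,"az":0},{"gripper":0,"tx":0,"ty":0,"tz":0,"ax":0,"ay":0,"az":0},{"gripper":0,"tx":0,"ty":0,"tz":0,"ax":0,"ay":0,"az":0},{"gripper":0,"tx":0,"ty":0,"tz":-0.01,"ax":0,"ay":0,"az":0},{"gripper":0,"tx":0,"ty":0,"tz":-0.03,"ax":0,"ay":0,"az":0}]'; python3 go.py .6336 .2408 .18 .3976
```

```text
t: 16.38
tcp_pos: [0.411, 0.2628, 0.0365]
ee_rot: [3.084, -0.592, -0.001]
ft_force: [-0.2, 0.4, -0.1]
finger_gap: 0.0677
t: 17.0
tcp_pos: [0.4111, 0.263, 0.0366]
ee_rot: [3.085, -0.592, -0.0]
ft_force: [-0.9, 0.1, 3.0]
finger_gap: 0.0238
turn deg [ 0.   0.  -0.1]
turn deg [  0.   -0.1 179.9]
shift [-0.0004 -0.0001  0.0006] down axis [-0.0004 -0.0008 -1.    ] toolx yaw -0.379
t 17.0 p [0.4111 0.263  0.0366] q [-0.75  0.63  0.09  2.28 -0.24  0.24 -2.39] gap 0.02381070822783805 F [-0.9  0.1  3. ]
t: 17.62
tcp_pos: [0.4107, 0.2626, 0.0668]
ee_rot: [3.083, -0.592, -0.002]
ft_force: [-0.4, 0.3, -0.6]
finger_gap: 0.0234
turn deg [  0.1   0.1 -44.5]
turn deg [  0.1  -0.1 135.5]
shift [ 0.2151 -0.062  -0.1136] down axis [-0.0018 -0.0019 -1.    ] toolx yaw -0.379
t 17.625 p [0.4107 0.2626 0.0668] q [-0.77  0.58  0.13  2.27 -0.23  0.31 -2.4 ] gap 0.023376537991885667 F [-0.4  0.3 -0.6]
```

```bash
python3 -m handwheel '[{"gripper":0,"tx":0.005,"ty":-0.0015,"tz":-0.03,"ax":0,"ay":0,"az":-5},{"gripper":0,"tx":0.02,"ty":-0.006,"tz":-0.065,"ax":0,"ay":0,"az":-14},{"gripper":0,"tx":0.05,"ty":-0.015,"tz":-0.095,"ax":0,"ay":0,"az":-24},{"gripper":0,"tx":0.09,"ty":-0.026,"tz":-0.113,"ax":0,"ay":0,"az":-34},{"gripper":0,"tx":0.135,"ty":-0.039,"tz":-0.114,"ax":0,"ay":0,"az":-44}]'; python3 go.py .6336 .2408 .15 .3976
```

```text
t: 18.25
tcp_pos: [0.5521, 0.2491, 0.1831]
ee_rot: [3.079, 0.617, 0.001]
ft_force: [-0.4, 0.5, -1.7]
finger_gap: 0.0239
turn deg [ 0.1 -0.  -0.1]
turn deg [ -0.   -0.1 179.9]
shift [0.072  0.039  0.0332] down axis [ 0.0007 -0.0009 -1.    ] toolx yaw 0.395
t 18.25 p [0.5521 0.2491 0.1831] q [-0.5   0.5  -0.03  1.91  0.03  0.73 -1.72] gap 0.023926977652501104 F [-0.4  0.5 -1.7]
```

```bash
python3 -m handwheel '[{"gripper":0,"tx":0.03,"ty":0.016,"tz":0,"ax":0,"ay":0,"az":0},{"gripper":0,"tx":0.055,"ty":0.03,"tz":0.01,"ax":0,"ay":0,"az":0},{"gripper":0,"tx":0.072,"ty":0.039,"tz":0.022,"ax":0,"ay":0,"az":0},{"gripper":0,"tx":0.072,"ty":0.039,"tz":0.033,"ax":0,"ay":0,"az":0},{"gripper":0,"tx":0.072,"ty":0.039,"tz":0.033,"ax":0,"ay":0,"az":0}]'; python3 go.py .6336 .2408 .1166 .3976; python3 look.py c2 m 0.033
```

```text
t: 18.88
tcp_pos: [0.6315, 0.2409, 0.1487]
ee_rot: [3.079, 0.618, -0.005]
ft_force: [-0.0, 0.6, -1.1]
finger_gap: 0.0239
turn deg [ 0.   0.2 -0.1]
turn deg [  0.3  -0.1 179.9]
shift [0.002  0.0009 0.0321] down axis [-0.0026 -0.002  -1.    ] toolx yaw 0.396
t 18.875 p [0.6315 0.2409 0.1487] q [-0.43  0.62 -0.03  1.78  0.03  0.75 -1.65] gap 0.023899322914851834 F [-0.   0.6 -1.1]
```

View pics/c2_side.png

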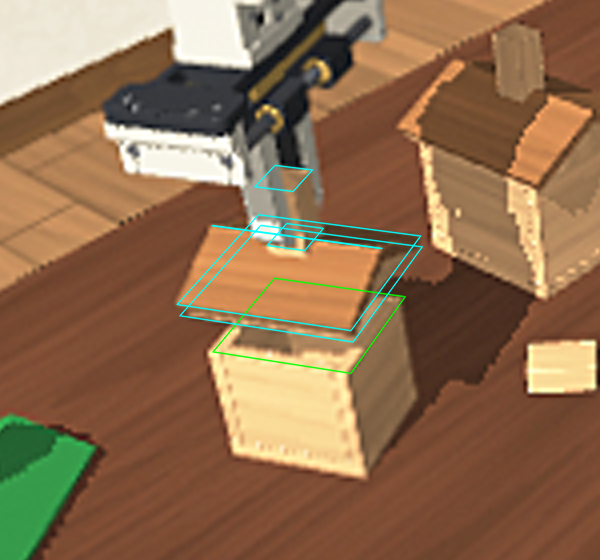

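```bash
python3 -m handwheel '[{"gripper":0,"tx":0.001,"ty":0.0005,"tz":0.008,"ax":0,"ay":0.1,"az":0},{"gripper":0,"tx":0.0017,"ty":0.001,"tz":0.016,"ax":0,"ay":0.2,"az":0},{"gripper":0,"tx":0.0017,"ty":0.001,"tz":0.022,"ax":0,"ay":0.2,"az":0},{"gripper":0,"tx":0.0017,"ty":0.001,"tz":0.027,"ax":0,"ay":0.2,"az":0},{"gripper":0,"tx":0.0017,"ty":0.001,"tz":0.029,"ax":0,"ay":0.2,"az":0}]';  python3 go.py .6336 .2408 .1166 .3976
```

```text
t: 19.6
tcp_pos: [0.6342, 0.241, 0.1207]
ee_rot: [3.08, 0.618, 0.004]
ft_force: [0.5, 0.3, -0.8]
finger_gap: 0.0236
turn deg [ 0.  -0.1 -0.1]
turn deg [ -0.2  -0.1 179.9]
shift [-0.0006 -0.0001  0.0041] down axis [ 0.0024  0.0001 -1.    ] toolx yaw 0.396
t 19.6 p [0.6342 0.241  0.1207] q [-0.43  0.65 -0.03  1.79  0.03  0.7  -1.65] gap 0.023622025694664123 F [ 0.5  0.3 -0.8]
```

```bash
python3 -m handwheel '[{"gripper":0,"tx":0,"ty":0,"tz":0.0015,"ax":0,"ay":-0.1,"az":0},{"gripper":0,"tx":-0.0005,"ty":0,"tz":0.003,"ax":0,"ay":-0.1,"az":0},{"gripper":0,"tx":-0.0005,"ty":0,"tz":0.004,"ax":0,"ay":-0.1,"az":0},{"gripper":0,"tx":-0.0005,"ty":0,"tz":0.005,"ax":0,"ay":-0.1,"az":0},{"gripper":0,"tx":-0.0005,"ty":0,"tz":0.005,"ax":0,"ay":-0.1,"az":0}]';  python3 go.py .6336 .2408 .1166 .3976
```

```text
t: 20.23
tcp_pos: [0.6338, 0.2408, 0.1167]
ee_rot: [3.08, 0.618, 0.002]
ft_force: [-2.7, -1.8, 7.0]
finger_gap: 0.0238
turn deg [ 0.  -0.1 -0.1]
turn deg [ -0.1  -0.1 179.9]
shift [-0.0001 -0.0001  0.0001] down axis [ 0.0012 -0.0003 -1.    ] toolx yaw 0.396
t 20.225 p [0.6338 0.2408 0.1167] q [-0.43  0.65 -0.03  1.8   0.03  0.69 -1.65] gap 0.023840953232547285 F [-2.7 -1.8  7. ]
```

```bash
python3 -m handwheel '[{"gripper":0.4,"tx":0,"ty":0,"tz":0,"ax":0,"ay":0,"az":0},{"gripper":0.5,"tx":0,"ty":0,"tz":0,"ax":0,"ay":0,"az":0},{"gripper":0.6,"tx":0,"ty":0,"tz":0,"ax":0,"ay":0,"az":0},{"gripper":0.7,"tx":0,"ty":0,"tz":0,"ax":0,"ay":0,"az":0},{"gripper":0.8,"tx":0,"ty":0,"tz":0,"ax":0,"ay":0,"az":0}]'; python3 -m handwheel '[{"gripper":0.9,"tx":0,"ty":0,"tz":-0.02,"ax":0,"ay":0,"az":0},{"gripper":1,"tx":0,"ty":0,"tz":-0.045,"ax":0,"ay":0,"az":0},{"gripper":1,"tx":0,"ty":0,"tz":-0.075,"ax":0,"ay":0,"az":0},{"gripper":1,"tx":0,"ty":0,"tz":-0.105,"ax":0,"ay":0,"az":0},{"gripper":1,"tx":0,"ty":0,"tz":-0.13,"ax":0,"ay":0,"az":0}]'; python3 look.py c4 m 0; python3 go.py .45 .40 .25 .3976
```

```text
t: 20.85
tcp_pos: [0.6337, 0.2407, 0.1166]
ee_rot: [3.08, 0.618, 0.002]
ft_force: [-0.1, 0.3, 0.6]
finger_gap: 0.0693
t: 21.48
tcp_pos: [0.6339, 0.2409, 0.2496]
ee_rot: [3.08, 0.618, 0.005]
ft_force: [-0.6, 0.2, -0.8]
finger_gap: 0.0932
turn deg [ 0.  -0.4 -0.1]
turn deg [ -0.6  -0.1 179.9]
shift [-0.1096 -0.2177  0.0002] down axis [ 0.0068  0.0022 -1.    ] toolx yaw 0.396
t 21.575 p [0.6351 0.2414 0.2511] q [-0.43  0.51 -0.03  1.68  0.02  0.94 -1.64] gap 0.09312784639416276 F [ 0.5  0.4 -0.9]
```

View pics/c4_side.png

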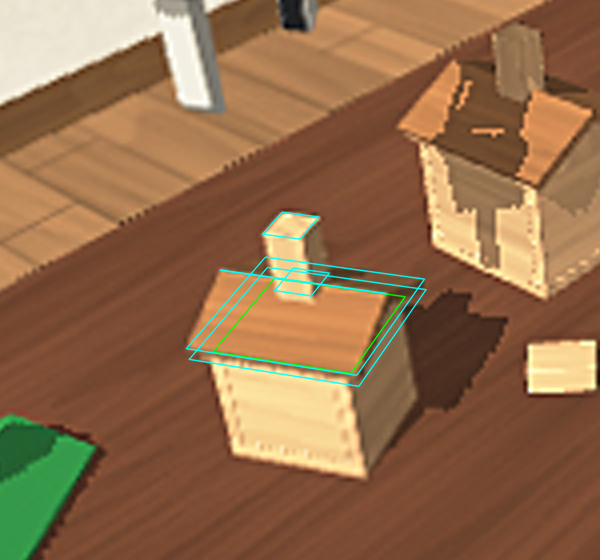

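All three are seated. I move the arm aside for a final check.

```bash
python3 -m handwheel '[{"gripper":1,"tx":-0.015,"ty":-0.03,"tz":0,"ax":0,"ay":0,"az":0},{"gripper":1,"tx":-0.04,"ty":-0.075,"tz":-0.005,"ax":0,"ay":0,"az":0},{"gripper":1,"tx":-0.065,"ty":-0.125,"tz":-0.01,"ax":0,"ay":0,"az":0},{"gripper":1,"tx":-0.09,"ty":-0.175,"tz":-0.01,"ax":0,"ay":0,"az":0},{"gripper":1,"tx":-0.11,"ty":-0.215,"tz":-0.01,"ax":0,"ay":0,"az":0}]'
cat > fin.py <<'E'
from h import *; import json
P=json.load(open('poses.json')); im={}
for n in("top","side"):
    c=vision.camera(n); k=cal(c); im=cv2.resize(c["pixels"],None,fx=S,fy=S,interpolation=cv2.INTER_CUBIC)
    for s in 'sml':
        draw(im,k,P['h'+s],wire_roof(s,H[s][2]),(255,255,0)); draw(im,k,P['h'+s],wire_house(s)[2:],(0,255,0))
    a=(155,355,100,210) if n=='top' else (140,325,150,290)
    cv2.imwrite(f"pics/f_{n}.png",im[a[2]*S:a[3]*S,a[0]*S:a[1]*S])
    cv2.imwrite(f"pics/full_{n}.png",c["pixels"])
E
python3 fin.py
```

```text
t: 22.2
tcp_pos: [0.4484, 0.3986, 0.2604]
ee_rot: [-3.079, -0.62, -0.011]
ft_force: [0.8, 0.4, -0.2]
finger_gap: 0.0929
```

View pics/f_top.png

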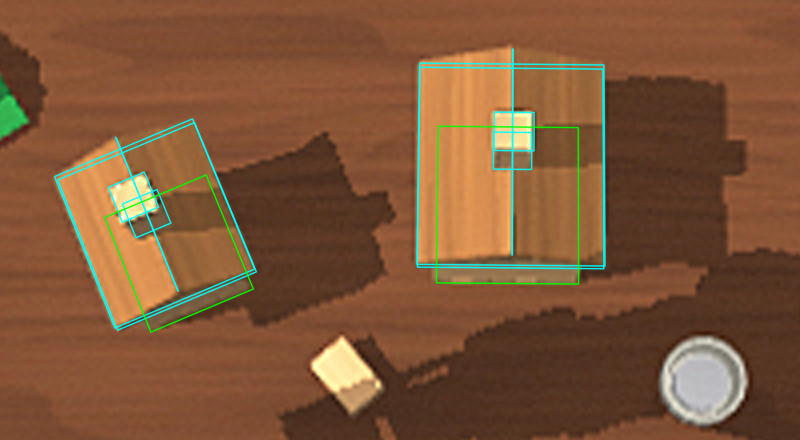

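View pics/f_side.png

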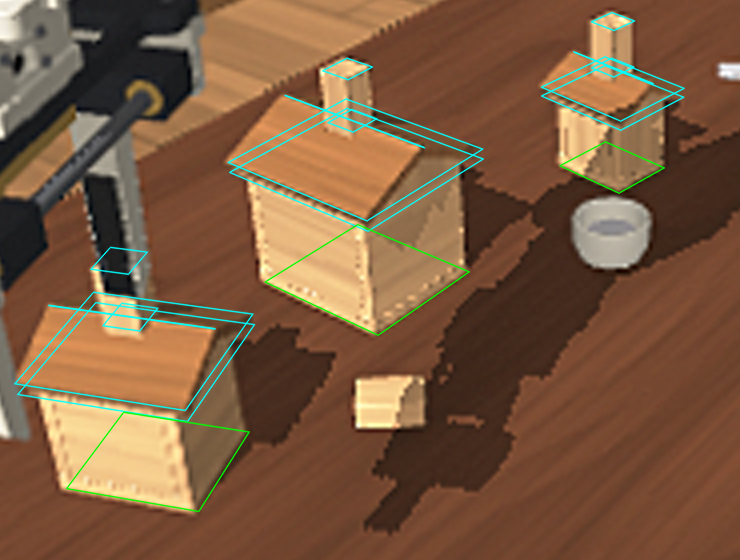

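View pics/full_top.png

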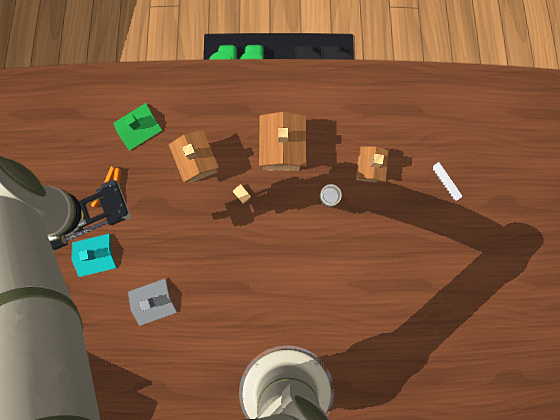

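The roofs match their seated outlines on all three houses in both views, and the bystanders are where they were. I'm handing in.

```bash
python3 -c "
from rig import robot
print(robot.sense()['t']); print(robot.sign_off())"
```

```text
22.3
the job is handed in; nothing more can be done
None
```

I set all three roofs on the birdhouse bodies of their own size and handed the job in at t = 22.3 s. `sign_off` reports no verdict.

- **Method:** I gripped each roof by its chimney, turned it so the ridge ran front to back, and lowered it slowly onto the rim. Touchdown showed 6–7 N, and I released before rising.
- **Seating:** Each roof touched down within 1 mm of the height expected for it to be seated. In the last pictures they matched the model outlines drawn on the houses to about 1–2 mm, by eye. The small roof was outside the last top crop, so I checked it with an outline in the side view only.
- **Houses and bystanders:** The houses line up with their starting outlines. The tea light holder, offcut and gauge look unmoved. The clamp was partly hidden by the gripper in the last top picture, but I moved nothing near table level there. The coloured look-alikes also look unmoved.
- **Gripper at hand-in:** It was open and clear of everything at z = 0.26 m.

No check failed or disagreed. One call was refused because of missing keys in the rows, and the arm did not move.

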